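# Load the dealing machine and hold its dead-man handle

### The arm

A 6-joint arm with a two-finger parallel gripper is mounted at the origin on the work surface. World frame = base frame: x ahead of the robot, y to its left, z up, the work surface at z = 0. Lengths are in mm, angles in rad, forces in N, time in s.
With the tool pointing down it reaches from about 350 to 875 mm from the base axis. Payload 4.2 kg.
Tool frame: the origin (TCP) lies at the very end of the fingers, on their centre line; the grasp point (between the pads) lies 19 mm behind it; z points along the fingers, y is the line along which they close (so a half turn about z gives the same grasp; the last joint's range is limited). The gripper opens to 85 mm and grips with 20 to 120 N. Pads are 22 mm wide; open, the fingers measure 114 mm over their backs; the gripper's body (76 mm by 85 mm) begins 54 mm behind the grasp point. The pads swing forward as they close: fully open they stand 13 mm farther back than shut.
Start: joints at [-0.922, 0.385, 0.008, 0, -1.194, -0.259], TCP at [237.515, -578.088, 231.312] pointing down, gripper open.
Joint ranges: [-3.14, 3.14], [-1.21, 2.06], [-1.07, 1.41], [-3.16, 2.05], [-2.99, -0.16], [-3.1, 3.1]. Speed limits (rad/s): [2.79, 2.79, 3.14, 3.14, 3.14, 3.14].

### API

Orientations are given as a unit quaternion [x, y, z, w].
In Python, from bench import arm gives the robot as it stands. The module is installed in compiled form; this text tells all that it offers.
- The arm moves only by the tool drive_tool, never from a script. Its argument "targets" is a list of rows, each a list of 5 numbers: the closure, from -1 (fully open) to 1 (shut), then the shift along the tool's x, y, z in mm, then the turn about the tool's z in degrees. In form: [[grip, tx, ty, tz, roll], ...]. A call has 1 to 12 rows; each row is the pose to reach, as a shift and turn from the pose commanded when the call began, along the tool's axes at that moment; what a row does not reach only later rows make up. A row lasts 1/10 s, in which the tool goes at most 50 mm and 8.59 degrees, less where a joint would pass 70% of its speed; a pose out of reach is approached as far as the arm can. A call with a gripper value outside its range is refused whole. The fingers move at their own pace and stop on an object; the grip force is fixed at half the most. Time passes only in rows, so rows that repeat a pose let the fingers close. It gives the time, the measured TCP pose, the force, the opening and the grip force at its end, in the units of the state.
- arm.read_state(): the state, without advancing time (a new reading comes with each control period).
- arm.get_image(name): name is "side" or "top"; returns the picture (420x560x3 uint8, blue, green, red); there is no depth.
- arm.camera_params(name): a dict with "fov_y" (degrees; the focal length in pixels is half the picture's height over the tangent of half this angle, whatever the lens; pixels are square), "cx", "cy" (the principal point, pixels), "rvec" (rotation vector, rad) and "tvec" (3), from world to camera coordinates, as OpenCV has them. Camera axes: x right, y down, z forward; pixel columns grow to the right and rows downward; lengths in mm; the calibration is good to about 2 mm. A picture is of the moment at which its call begins. camera_params takes no time and is no camera call.
- arm.job_done(): hands the job in; it is judged then, once.
The state is a dict: "clock": time; "joints": joint angles; "joint_vel": joint speeds; "joint_efforts": joint torques, N m; "position": TCP position; "ee_rot": TCP orientation; "contact_force": force on the tool from outside, world axes, zero at the start; "wrist_torque": the same for the moment, N m; "gripper_width": finger opening in mm; "grasp_force": force on a finger pad.
Only numpy, scipy, OpenCV 4.12 (cv2) and the standard library are available. Lean on these libraries where they do the work, as an engineer would, in place of code of your own. Each camera call takes 0.05 s, during which the arm holds its last target. There are 200 camera calls.

### The job

Lay the orange board flat into the empty bay of the card dealing machine and let go of it, then press the machine's spring-loaded red handle down to the green mark, where it stands level, and keep it there: finish while still holding it down. Do not press the handle before the board is in, never push it on down into the red mark, and leave the blue board and the other things on the table where they are.

Things in the scene. Friction and masses are not known exactly. Their poses are not given: they have to be found in the camera images.
- orange_board: Flat orange card board, 200 mm (own x) x 95 (y) x 16 mm thick, about 0.2 kg, lying flat on the table. On its top, centred, a raised rib to grip: 110 mm (x) x 28 mm (y), top 36 mm above the underside; fingers fit beside its long sides, above the 16 mm deck. Origin: centre of the underside, z up. Same when turned by half a turn; either way round may go into the bay.
- blue_board: The same kind of board in blue, also flat on the table (the two change places); not to be used or moved. Origin: centre of the underside.
- machine: Grey dealing machine fixed to the table; base 330 mm (own x -130 to 200) x 290 mm (own y -145 to 145), 30 mm high. On it: the bay; behind it a black card hopper (x 132 to 192, y 0 to 130, top 120 mm above the table); the red handle on a steel post (top 105 mm). Origin on the table; yaw within 0.2: x away from the robot, y left, z up.
- scale (a point): White upright scale plate on the machine, beside the handle on its -y side: 34 mm (machine x) x 3 mm x 85 mm high, top 115 mm above the table. The green mark is where the handle must be held, the red one below it is too far. Origin: middle of the green mark, 85 mm above the table; axes as the machine's.
- bay (a point): Centre of the bay's black floor, 30 mm above the table; axes as the machine's. The bay is 208 mm (x) x 103 mm (y): 4 mm of play on each side of the board. Its white walls rise 12 mm above the floor, the upper 6 mm flared outwards by about 6 mm as a lead-in; the seated board's deck stands 4 mm above them.
- handle (a joint): Angle of the red hinged handle, rad: 0 at rest, its arm sloping 0.25 up towards the robot; grows as the free end is pressed down; 0.25 is level, middle of the green mark (0.18 to 0.32); the red mark begins at 0.40, the stop is at 0.55. A spring pushes it up: about 3 N at the pad at rest, 7 N at level, 10 N at 0.45; let go, it returns to 0.
- handle_hinge (a point): Point on the handle's hinge axis, 85 mm above the table; axes as the machine's. The axis lies along the machine's y. The arm reaches from here 150 mm towards the machine's -x.
- handle_pad (a point): Centre of the upper face of the handle's red pad (45 mm along the arm x 34 mm wide, 14 mm thick): press down here. 130 mm from the hinge along the arm, 8 mm above its centre line: about 125 mm above the table at rest, 93 mm when level. Axes as the machine's at rest; they turn with the handle.
- bidding_box: Green bidding box with upright cards, 75 x 130 x 77 mm; leave alone. Origin: centre of the underside.
- bidding_box2: Black bidding box with upright cards, 75 x 130 x 77 mm; leave alone. Origin: centre of the underside.
- mug: White mug, 80 mm wide, 92 mm high; leave alone. Origin: centre of the underside.
- bottle: Clear bottle with blue cap, 64 mm wide, 190 mm high; leave alone. Origin: centre of the underside.
- card_pack: Red pack of cards, 62 x 90 x 20 mm; leave alone. Origin: centre of the underside.
- pen: Blue pen, 124 mm long, 10 mm thick, lying flat; leave alone. Origin: on the table under the middle of its barrel.

How it is judged (in metres and radians):
On the way, in this order (a step that is already met when the one before it is completed fails the run):
1. the orange board lies flat in the bay, let go, with the handle still up (z of orange_board in the frame of bay between -0.004 and 0.004 m and horizontal distance between orange_board and bay below 0.012 m and angle between orange_board's own z axis and vertical below 0.035 rad and angle between the x axis of orange_board and the x axis of machine, either way round below 0.12 rad and contact force between each of the fingers, the arm and orange_board below 0.1 N and linear speed of orange_board below 0.02 m/s and value of joint handle below 0.08 rad), for 0.2 s.
2. the robot holds the handle in the green band for a second (z of orange_board in the frame of bay between -0.004 and 0.004 m and horizontal distance between orange_board and bay below 0.012 m and angle between orange_board's own z axis and vertical below 0.035 rad and angle between the x axis of orange_board and the x axis of machine, either way round below 0.12 rad and value of joint handle between 0.18 and 0.32 rad and contact force between any of the fingers, the arm and handle above 2 N), for 1 s.
At the end, for the whole second after the job is handed in: The orange board lies flat on the bay's floor (within 12 mm of its centre, 4 mm in height, 2 degrees of tilt), untouched and at rest, while the robot itself presses the handle with more than 2 N and keeps it still, between 0.18 and 0.32 rad (the green mark) (all of step 2 and contact force between each of the fingers, the arm and orange_board below 0.1 N and linear speed of orange_board below 0.02 m/s and velocity of joint handle between -0.05 and 0.05 rad/s); the arm keeps its last pose, push and grip.
It fails at once if the handle is pressed (beyond 0.10 rad) while the orange board is not in the bay (value of joint handle above 0.1 rad and not (z of orange_board in the frame of bay between -0.004 and 0.004 m and horizontal distance between orange_board and bay below 0.012 m and angle between orange_board's own z axis and vertical below 0.035 rad and angle between the x axis of orange_board and the x axis of machine, either way round below 0.12 rad)).
It fails at once if the handle is pushed into the red mark (beyond 0.40 rad) (value of joint handle above 0.4 rad).
It fails at once if the blue board or another bystander is moved by more than 30 mm (distance of any of blue_board, bidding_box, bidding_box2, mug, bottle, card_pack, pen from where it was at the start of the episode above 0.03 m).
It also fails if it takes over 50 s, if anything falls off the work surface, if the arm or the gripper's body presses on something with over 40 N, if the wrist force passes 120 N, or if a joint passes its speed limit or range.

## Working session

There is one attempt and no reset: what is moved stays moved. The work goes in short steps, Python scripts to look and compute and a tool call to move; the robot and the scene stay as the last step left them, time stands still between calls to the robot, and variables do not carry over. Pictures are saved under pics/ and viewed, at most 10 in all, crops included, and the job is handed in when it is done.

Besides the shell and the picture viewer there is one more tool, called as name(argument=value, ...) on one line, values as JSON. drive_tool: Moves the arm, as the interface text tells. Its arguments: {"type":"object","properties":{"targets":{"type":"array","items":{"type":"array","items":{"type":"number"}}}},"required":["targets"]}

```bash
mkdir -p pics
python3 - <<'E'
from bench import arm
import cv2
for n in("top","side"):
    cv2.imwrite(f"pics/{n}0.png",arm.get_image(n)); print(n,arm.camera_params(n))
print(arm.read_state())
E
```

```text
top {'fov_y': 51.87932552185252, 'cx': 268.8963256419083, 'cy': 214.08184015054385, 'rvec': array([ 2.11430746, -2.16286482,  0.17612543]), 'tvec': array([ -11.80679715,  534.43614383, 1489.32755908])}
side {'fov_y': 42.84885903635827, 'cx': 280.6939545125046, 'cy': 213.08188702509443, 'rvec': array([ 0.23172806, -2.73070343,  1.3692854 ]), 'tvec': array([ 511.3130106 ,  163.12110268, 1481.51142916])}
{'clock': 0.1, 'joints': array([-9.22395715e-01,  3.85472212e-01,  6.75257009e-03, -4.20050880e-04,
       -1.19401997e+00, -2.58590071e-01]), 'joint_vel': array([ 0.00100129, -0.00236469,  0.00357295,  0.00149914, -0.00154753,
        0.00105777]), 'joint_efforts': array([-1.59988963e-04, -3.93321490e+01,  1.88930315e+01,  4.19796064e+00,
       -2.59462860e-03,  6.57205277e-07]), 'position': array([ 237.31070979, -577.6208371 ,  230.33381593]), 'ee_rot': array([-1.93597508e-01,  9.81080538e-01,  9.58956989e-04, -2.50200712e-04]), 'contact_force': array([-0.1881037 , -0.50326002,  0.35169942]), 'wrist_torque': array([ 0.02790207,  0.05728862, -0.05116224]), 'grasp_force': 0.0, 'gripper_width': 85.50557306783722}
```

View pics/top0.png

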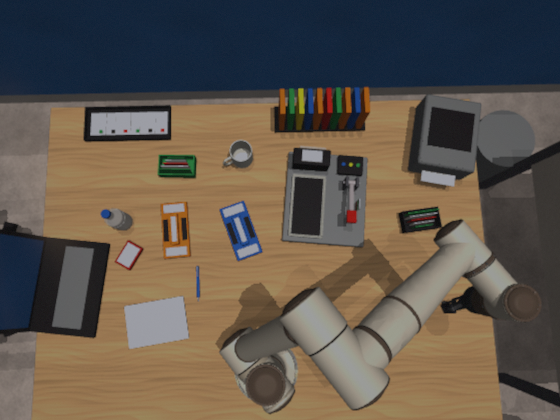

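View pics/side0.png

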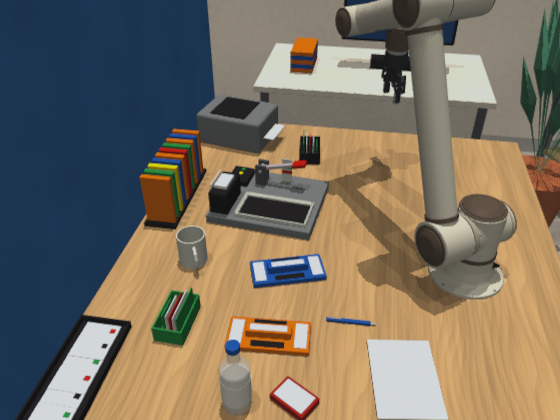

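The top view shows the orange board at about (175,230), the blue board at (240,230), the bay at (307,206) and the red pad at (351,215). The handle's arm runs up to a hinge near (350,182).

```bash
cat > h.py <<'E'
import cv2,numpy as np
from bench import arm
def K(n):
    p=arm.camera_params(n); f=210/np.tan(np.radians(p['fov_y']/2))
    return f,p['cx'],p['cy'],cv2.Rodrigues(p['rvec'])[0],p['tvec']
def plane(n,px,z):
    f,cx,cy,R,t=K(n); px=np.asarray(px,float).reshape(-1,2)
    d=np.c_[(px[:,0]-cx)/f,(px[:,1]-cy)/f,np.ones(len(px))]@R
    c=-R.T@t; return (c+d*((z-c[2])/d[:,2])[:,None])[:,:2]
def proj(n,P):
    f,cx,cy,R,t=K(n); q=np.atleast_2d(P)@R.T+t; return q[:,:2]/q[:,2:]*f+[cx,cy]
def blob(mask,near):
    cs=cv2.findContours(mask.astype(np.uint8),cv2.RETR_EXTERNAL,cv2.CHAIN_APPROX_NONE)[0]
    return min((c for c in cs if cv2.contourArea(c)>40),key=lambda c:np.hypot(*(c.reshape(-1,2).mean(0)-near))).reshape(-1,2)
def rect(n,c,z): 
    return cv2.minAreaRect(plane(n,c,z).astype(np.float32))
def board(n,im,near,z=16):
    h=cv2.cvtColor(im,cv2.COLOR_BGR2HSV)
    m=((h[...,0]>5)&(h[...,0]<16)&(h[...,1]>215)&(h[...,2]>120)).astype(np.uint8)
    m=cv2.morphologyEx(m,cv2.MORPH_OPEN,np.ones((2,2)))
    return rect(n,blob(m,near),z),m
E
python3 - <<'E'
from h import *
t=cv2.imread('pics/top0.png');s=cv2.imread('pics/side0.png')
hsv=cv2.cvtColor(t,cv2.COLOR_BGR2HSV)
print('px orange',hsv[206,165],hsv[255,165],'wood',hsv[230,150],hsv[215,200], 'bay',hsv[206,307])
r,m=board('top',t,(175,230)); print(r)
print('bay rim px row206',t[206,284:334].max(1),'col307',t[170:245,307].max(1))
red=((hsv[...,0]<6)|(hsv[...,0]>174))&(hsv[...,1]>170)&(hsv[...,2]>90)
c=blob(red,(351,215)); print('pad px',c.mean(0),rect('top',c,125))
dark=(t.max(2)<45); c=blob(dark,(307,206)); print('floor',cv2.boundingRect(c),rect('top',c,30))
big=lambda im,x,y,w,h,k:cv2.resize(im[y:y+h,x:x+w],None,fx=k,fy=k,interpolation=cv2.INTER_CUBIC)
cv2.imwrite('pics/c1.png',np.hstack([big(t,270,140,110,120,3.6),big(t,150,195,60,70,6.17)[:432]]))
cv2.imwrite('pics/c2.png',big(s,200,140,140,100,5))
E
```

```text
px orange [113  14 164] [ 14 169 157] wood [ 17 111 156] [ 16 117 157] bay [160  22  35]Traceback (most recent call last):
  File "<stdin>", line 5, in <module>
  File "h.py", line 21, in board
    return rect(n,blob(m,near),z),m
                  ~~~~^^^^^^^^
  File "h.py", line 14, in blob
    return min((c for c in cs if cv2.contourArea(c)>40),key=lambda c:np.hypot(*(c.reshape(-1,2).mean(0)-near))).reshape(-1,2)
           ~~~^^^^^^^^^^^^^^^^^^^^^^^^^^^^^^^^^^^^^^^^^^^^^^^^^^^^^^^^^^^^^^^^^^^^^^^^^^^^^^^^^^^^^^^^^^^^^^^^^
ValueError: min() iterable argument is empty
```

```bash
sed -i 's/\[...,0\]>5)/[...,0]>3)/; s/<16)/<18)/; s/>215/>160/; s/>120))/>100))/' h.py
python3 - <<'E'
from h import *
t=cv2.imread('pics/top0.png');s=cv2.imread('pics/side0.png')
hsv=cv2.cvtColor(t,cv2.COLOR_BGR2HSV)
big=lambda im,x,y,w,h,k:cv2.resize(im[y:y+h,x:x+w],None,fx=k,fy=k,interpolation=cv2.INTER_CUBIC)
cv2.imwrite('pics/c1.png',np.hstack([big(t,270,140,110,120,3.6),big(t,150,195,60,72,6)]))
cv2.imwrite('pics/c2.png',big(s,200,140,140,100,5))
r,m=board('top',t,(175,230)); print(r)
print('bay rim px row206',t[206,284:334].max(1),'col307',t[170:245,307].max(1))
red=((hsv[...,0]<6)|(hsv[...,0]>174))&(hsv[...,1]>150)&(hsv[...,2]>90)
c=blob(red,(351,215)); print('pad px',c.mean(0),cv2.boundingRect(c),rect('top',c,125))
dark=(t.max(2)<45); c=blob(dark,(307,206)); print('floor',cv2.boundingRect(c),rect('top',c,30))
E
```

```text
((485.6092834472656, 310.6103515625), (196.70054626464844, 95.85396575927734), 4.003280162811279)
bay rim px row206 [ 78  93 109 107 108  88 118 142 110  57  36  35  34  36  33  36  33  36
  36  34  34  37  34  35  33  36  36  36  35  35  35  34  36  37  36  35
  34  90 121 134 120 108 108 106 107 106 107 106 107 107] col307 [ 64  90  90  97 116 132 137 112  36  34  37  31  35  33  35  35  34  32
  35  34  36  37  34  33  34  35  36  35  36  35  36  35  35  36  35  35
  35  35  36  34  36  35  35  34  34  35  37  36  35  36  37  36  36  35
  36  37  37  36  38  37  37  37  37  35  81 122 126 112 109 110 111 100
  70  99 142]
pad px [351.21052632 216.10526316] (347, 210, 9, 13) ((508.11871337890625, -298.9173889160156), (26.905773162841797, 41.384822845458984), 87.02859497070312)
floor (292, 178, 30, 57) ((564.6223754882812, -160.68844604492188), (97.72825622558594, 202.1605224609375), 84.28829193115234)
```

View pics/c1.png

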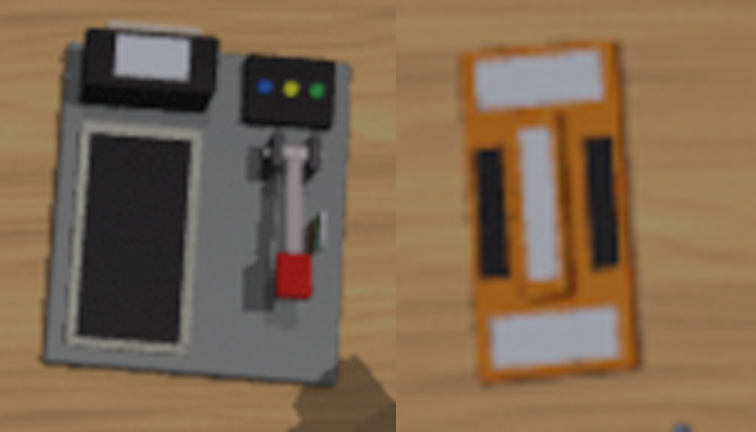

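View pics/c2.png

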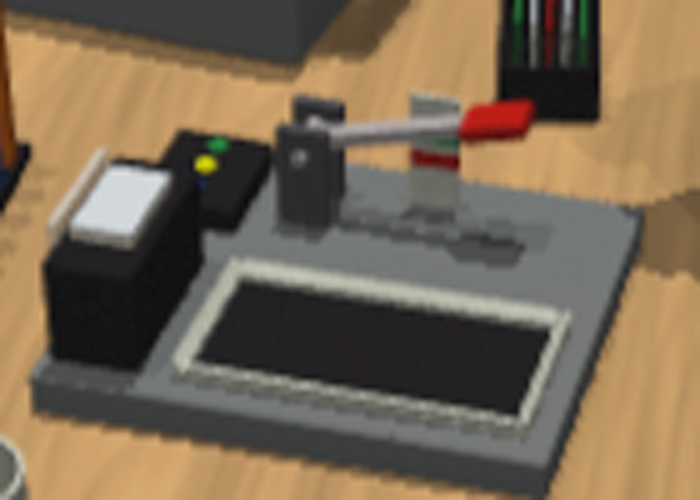

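The crops show the board's long axis near world x and the bay rim as a light ring, with the handle up and slightly turned. I'll cross-check both poses in the side view and compute the move.

```bash
cat >> h.py <<'E'
def ring(n,im,near,z=42):
    h=cv2.cvtColor(im,cv2.COLOR_BGR2HSV)
    return rect(n,blob((h[...,2]>116)&(h[...,1]<70),near),z)
def redblob(im,near):
    h=cv2.cvtColor(im,cv2.COLOR_BGR2HSV)
    return blob(((h[...,0]<6)|(h[...,0]>174))&(h[...,1]>150)&(h[...,2]>90),near)
def tri(p1,p2):
    A=[]
    for n,p in(('top',p1),('side',p2)):
        f,cx,cy,R,t=K(n);P=np.array([[f,0,cx],[0,f,cy],[0,0,1]])@np.c_[R,t]; A.append(P)
    X=cv2.triangulatePoints(A[0],A[1],np.float64(p1).reshape(2,1),np.float64(p2).reshape(2,1)); return (X[:3]/X[3]).ravel()
def togo(st,xyz,yaw):
    from scipy.spatial.transform import Rotation as Ro
    R=Ro.from_quat(st['ee_rot']).as_matrix(); d=R.T@(np.array(xyz)-st['position'])
    a=np.degrees(np.arctan2(R[1,1],R[0,1]))-90; return d.round(1),round((-(yaw-a)+90)%180-90,2)
E
python3 - <<'E'
from h import *
t=cv2.imread('pics/top0.png');s=cv2.imread('pics/side0.png')
print('side board',board('side',s,(268,335))[0])
for n,im,nr in(('top',t,(307,206)),('side',s,(275,208))):
    print(n,'ring',ring(n,im,nr)); 
print('floor side',rect('side',blob(s.max(2)<50,(275,208)),30))
# bottle, blob triangulation of pad
a=redblob(t,(351,215));b=redblob(s,(298,164))
ca=cv2.moments(a);cb=cv2.moments(b)
print('pad',tri((ca['m10']/ca['m00'],ca['m01']/ca['m00']),(cb['m10']/cb['m00'],cb['m01']/cb['m00'])))
print(togo(arm.read_state(),(485.6,310.6,120),4))
E
```

```text
side board ((478.9474792480469, 326.02093505859375), (175.52197265625, 103.22964477539062), 4.080556392669678)
top ring ((563.7252807617188, -160.88975524902344), (122.4596939086914, 227.7127685546875), 84.38824462890625)
side ring ((562.0822143554688, -205.76010131835938), (281.5721130371094, 261.6593322753906), 84.1264419555664)
floor side ((566.0400390625, -162.80154418945312), (86.21907043457031, 203.0786895751953), 83.89054107666016)
pad [ 509.47109906 -300.49606251  116.8473093 ]
(array([-567.1,  727.1,  111.7]), np.float64(18.33))
```

drive_tool(targets=[[-1, -340, 436, 0, 18.3], [-1, -340, 436, 0, 18.3], [-1, -340, 436, 0, 18.3], [-1, -340, 436, 0, 18.3], [-1, -340, 436, 0, 18.3], [-1, -340, 436, 0, 18.3], [-1, -340, 436, 0, 18.3], [-1, -340, 436, 0, 18.3], [-1, -340, 436, 0, 18.3], [-1, -340, 436, 0, 18.3], [-1, -340, 436, 0, 18.3], [-1, -340, 436, 0, 18.3]])

```text
clock: 1.3
position: [387.4, -41.4, 231.5]
ee_rot: [-0.039, 0.999, 0.0, 0.001]
contact_force: [0.0, 0.4, -0.3]
gripper_width: 85.6
grasp_force: 0.0
```

```bash
python3 -c "
from h import *
print(togo(arm.read_state(),(485.6,310.6,120),4))"
```

```text
(array([-125.2,  343.3,  111.8]), np.float64(0.47))
```

drive_tool(targets=[[-1, -125, 343, 0, 0.5], [-1, -125, 343, 0, 0.5], [-1, -125, 343, 0, 0.5], [-1, -125, 343, 0, 0.5], [-1, -125, 343, 0, 0.5], [-1, -125, 343, 0, 0.5], [-1, -125, 343, 0, 0.5], [-1, -125, 343, 0, 0.5], [-1, -125, 343, 100, 0.5], [-1, -125, 343, 130, 0.5], [-1, -125, 343, 130, 0.5], [-1, -125, 343, 130, 0.5]])

```text
clock: 2.5
position: [484.2, 301.8, 96.3]
ee_rot: [-0.03, 1.0, -0.004, -0.005]
contact_force: [-0.5, 0.0, -0.3]
gripper_width: 85.5
grasp_force: 0.0
```

Run:
```python
from h import *
t=arm.get_image('top');s=arm.get_image('side')
print(togo(arm.read_state(),(485.6,310.6,18),4),arm.read_state()['position'])
cv2.imwrite('pics/g1.png',cv2.resize(s[260:380,190:350],None,fx=4,fy=4))
```

```text
(array([ 1.6,  5.9, 83.9]), np.float64(-0.48)) [487.51588302 304.86194595 101.86886124]
```

View pics/g1.png

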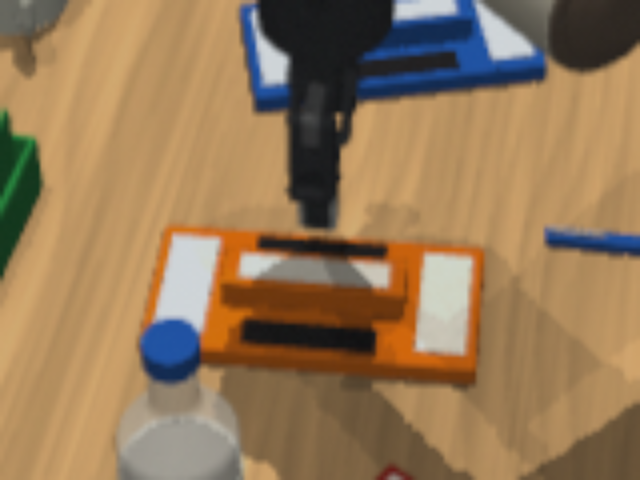

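The gripper sits above the rib's middle, clear of the bottle and the blue board. I'll go lower and let it settle.

drive_tool(targets=[[-1, 0, 0, 40, 0], [-1, 0, 0, 40, 0], [-1, 0, 0, 40, 0], [-1, 0, 0, 40, 0], [-1, 0, 0, 40, 0]])

```text
clock: 3.1
position: [487.9, 306.3, 63.5]
ee_rot: [-0.031, 1.0, 0.001, 0.002]
contact_force: [-0.4, 0.2, -0.9]
gripper_width: 85.4
grasp_force: 0.0
```

```bash
python3 -c "
from h import *
print(togo(arm.read_state(),(485.6,310.6,18),4))"
```

```text
(array([ 2.2,  4.4, 45.6]), np.float64(-0.45))
```

drive_tool(targets=[[-1, 2, 4.5, 20, -0.4], [-1, 2, 4.5, 36, -0.4], [-1, 2, 4.5, 44, -0.4], [-1, 2, 4.5, 44, -0.4], [-1, 2, 4.5, 44, -0.4], [-1, 2, 4.5, 44, -0.4]])

```text
clock: 3.7
position: [485.2, 310.2, 18.4]
ee_rot: [-0.034, 0.999, 0.001, 0.001]
contact_force: [0.5, 0.1, -0.6]
gripper_width: 85.5
grasp_force: 0.0
```

drive_tool(targets=[[1, 0, 0, 0, 0], [1, 0, 0, 0, 0], [1, 0, 0, 0, 0], [1, 0, 0, 0, 0], [1, 0, 0, 0, 0], [1, 0, 0, 0, 0], [1, 0, 0, 0, 0], [1, 0, 0, 0, 0]])

```text
clock: 4.5
position: [485.3, 310.6, 18.1]
ee_rot: [-0.035, 0.999, 0.001, 0.001]
contact_force: [-0.2, 1.7, 5.9]
gripper_width: 26.7
grasp_force: 61.4
```

drive_tool(targets=[[1, 0, 0, -10, 0], [1, 0, 0, -30, 0], [1, 0, 0, -70, 0], [1, 0, 0, -110, 0], [1, 0, 0, -130, 0], [1, 0, 0, -130, 0], [1, 0, 0, -130, 0]])

```text
clock: 5.2
position: [483.4, 308.6, 145.9]
ee_rot: [-0.034, 0.999, -0.001, -0.002]
contact_force: [0.8, 1.1, -3.1]
gripper_width: 26.8
grasp_force: 60.4
```

```bash
python3 -c "
from h import *
print(togo(arm.read_state(),(564.2,-160.8,148),-5.7))"
```

```text
(array([ -48.9, -473.8,   -1.6]), np.float64(9.57))
```

drive_tool(targets=[[1, -4, -40, 0, 0.8], [1, -8, -80, 0, 1.6], [1, -13, -125, 0, 2.5], [1, -17, -170, 0, 3.4], [1, -22, -215, 0, 4.3], [1, -27, -260, 0, 5.2], [1, -32, -305, 0, 6.2], [1, -36, -350, 0, 7], [1, -41, -395, 0, 8], [1, -45, -435, 0, 9], [1, -48, -462, 0, 9.5], [1, -49, -472, 0, 9.5]])

```text
clock: 6.4
position: [564.0, -160.2, 143.9]
ee_rot: [0.051, 0.999, 0.0, -0.003]
contact_force: [-0.2, 0.3, -3.1]
gripper_width: 26.5
grasp_force: 60.6
```

drive_tool(targets=[[1, 0, 0, 20, 0], [1, 0, 0, 40, 0], [1, 0, 0, 50, 0], [1, 0, 0, 50, 0], [1, 0, 0, 50, 0], [1, 0, 0, 50, 0], [1, 0, 0, 50, 0]])

```text
clock: 7.1
position: [566.5, -157.6, 98.3]
ee_rot: [0.048, 0.999, 0.0, 0.001]
contact_force: [-0.2, -0.3, -3.4]
gripper_width: 26.8
grasp_force: 60.5
```

Run:
```python
from h import *
st=arm.read_state();print(st['position'],st['contact_force'],togo(st,(564.2,-160.8,50),-5.7))
t=arm.get_image('top');s=arm.get_image('side')
z=st['position'][2]-2
for n,im,nr in(('top',t,(307,206)),('side',s,(275,200))):
    try: print(n,board(n,im,nr,z)[0])
    except Exception as e: print(n,e)
b=lambda im,x,y,w,h,k:cv2.resize(im[y:y+h,x:x+w],None,fx=k,fy=k)
cv2.imwrite('pics/p1.png',np.hstack([b(t,270,150,80,110,5),b(s,195,140,160,220,2.5)]))
cv2.imwrite('pics/p1s.png',s);cv2.imwrite('pics/p1t.png',t)
```

```text
[ 566.48062853 -157.64030998   98.29724143] [-0.17023125 -0.28796156 -3.38281353] (array([ 2.1, -3.4, 48.3]), np.float64(0.15))
top ((510.6370849609375, -153.35205078125), (56.20211410522461, 101.42308044433594), 10.07537841796875)
side ((570.4462280273438, -141.8417510986328), (107.5106430053711, 199.927001953125), 84.61424255371094)
```

View pics/p1.png

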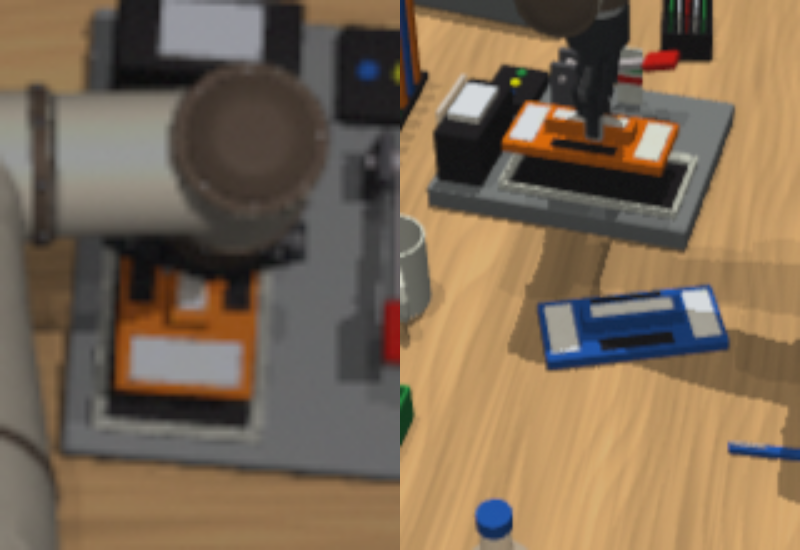

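The board hangs level over the bay with its long axis along the bay. I'll measure its front edge in the top view to get the grasp offset.

Run:
```python
from h import *
t=cv2.imread('pics/p1t.png')
f,cx,cy,R,tt=K('top');print('cam',-R.T@tt)
_,m=board('top',t,(307,206),96)
c=blob(cv2.morphologyEx(m,cv2.MORPH_CLOSE,np.ones((3,3))),(305,215))
P=plane('top',c,96.3); a=np.radians(-5.7);u=np.array([np.cos(a),np.sin(a)]);v=np.array([-u[1],u[0]])
q=(P-[566.5,-157.6])@np.c_[u,v]
print('x min',np.sort(q[:,0])[:12].round(1))
lo=q[q[:,0]<-60];
for x in(-90,-80,-70): w=q[abs(q[:,0]-x)<4]; print(x,w[:,1].min(),w[:,1].max())
e=q[q[:,0]<np.min(q[:,0])+4]; print('edge slope',np.polyfit(e[:,1],e[:,0],1))
```

```text
cam [ 287.95407753  -16.51501954 1555.84950233]
x min [-95.5 -95.3 -95.  -92.1 -91.6 -88.7 -88.2 -85.3 -84.7 -81.8 -81.3 -78.4]
-90 33.638881527145564 40.66850928503
-80 34.32587989464447 41.36368600254532
-70 -50.55698753817372 42.06043174684768
edge slope [-5.64391886e-02 -9.18294631e+01]
```

drive_tool(targets=[[1, 3.5, -3, 0, 0], [1, 3.5, -3, 20, 0], [1, 3.5, -3, 32, 0], [1, 3.5, -3, 32, 0], [1, 3.5, -3, 32, 0], [1, 3.5, -3, 32, 0]])

```text
clock: 7.8
position: [562.8, -160.5, 66.0]
ee_rot: [0.048, 0.999, -0.0, 0.001]
contact_force: [0.5, -1.8, -2.2]
gripper_width: 26.3
grasp_force: 60.5
```

Run:
```python
from h import *
st=arm.read_state();print(st['position'],st['contact_force'],togo(st,(564.2,-160.8,50),-5.7))
t=arm.get_image('top');s=arm.get_image('side')
b=lambda im,x,y,w,h,k:cv2.resize(im[y:y+h,x:x+w],None,fx=k,fy=k,interpolation=cv2.INTER_CUBIC)
cv2.imwrite('pics/p2.png',np.hstack([b(t,280,200,55,60,7.5),b(s,225,170,110,135,450/135)]))
```

```text
[ 562.76225508 -160.5338609    66.0116783 ] [ 0.45843699 -1.78894792 -2.22544769] (array([-1.4, -0.1, 16. ]), np.float64(0.15))
```

View pics/p2.png

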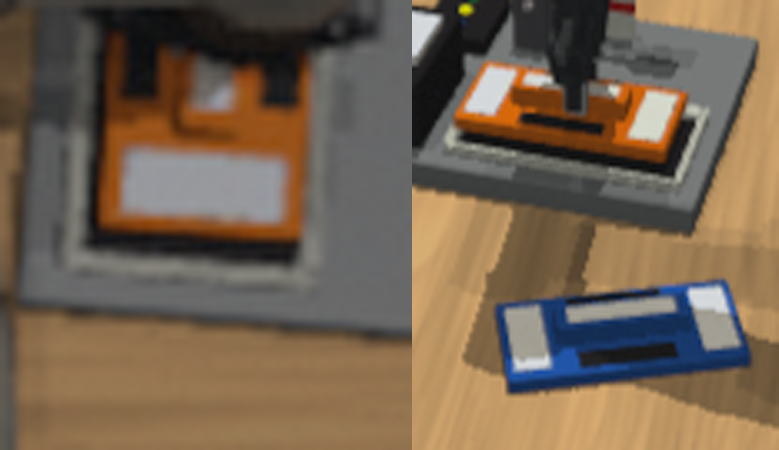

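The remaining gaps in front (about 7 mm) and on the left (about 4.5 mm) match a centred board once parallax is allowed for, so I'll lower it.

drive_tool(targets=[[1, 0, 0, 4, 0], [1, 0, 0, 8, 0], [1, 0, 0, 12, 0], [1, 0, 0, 15, 0], [1, 0, 0, 17, 0], [1, 0, 0, 17, 0], [1, 0, 0, 17, 0], [1, 0, 0, 17, 0]])

```text
clock: 8.7
position: [561.2, -160.3, 51.3]
ee_rot: [0.048, 0.999, -0.0, -0.001]
contact_force: [-10.1, 4.2, 18.6]
gripper_width: 26.9
grasp_force: 63.2
```

Contact forces push the board toward -x and +y, so I'll give way that way and continue.

drive_tool(targets=[[1, 1.5, 0.5, 0, 0], [1, 3, 1, 0, 0], [1, 3, 1, 1, 0], [1, 3, 1, 1, 0], [1, 3, 1, 1, 0]])

```text
clock: 9.2
position: [561.2, -160.2, 51.3]
ee_rot: [0.048, 0.999, -0.001, 0.003]
contact_force: [-5.2, -1.6, 15.8]
gripper_width: 26.7
grasp_force: 63.1
```

drive_tool(targets=[[1, 2, 0, 1, 0], [1, 3, 0, 2, 0], [1, 3, 0, 2, 0], [1, 3, 0, 2, 0]])

```text
clock: 9.6
position: [561.2, -160.2, 51.3]
ee_rot: [0.047, 0.999, -0.001, 0.006]
contact_force: [-2.2, -1.0, 21.7]
gripper_width: 26.7
grasp_force: 63.7
```

Run:
```python
from h import *
st=arm.read_state();print(st['position'],st['contact_force'],st['wrist_torque'],togo(st,(564.2,-160.8,48),-5.7))
t=arm.get_image('top');s=arm.get_image('side')
b=lambda im,x,y,w,h,k:cv2.resize(im[y:y+h,x:x+w],None,fx=k,fy=k,interpolation=cv2.INTER_CUBIC)
cv2.imwrite('pics/p3.png',np.hstack([b(t,280,200,45,60,7.5),b(s,225,165,120,120,450/120)]))
```

```text
[ 561.19563496 -160.15673568   51.25411479] [-2.16897486 -1.02650327 21.74277801] [-0.15669466  0.72368164 -0.10188034] (array([-3. , -0.3,  3.3]), np.float64(0.28))
```

View pics/p3.png

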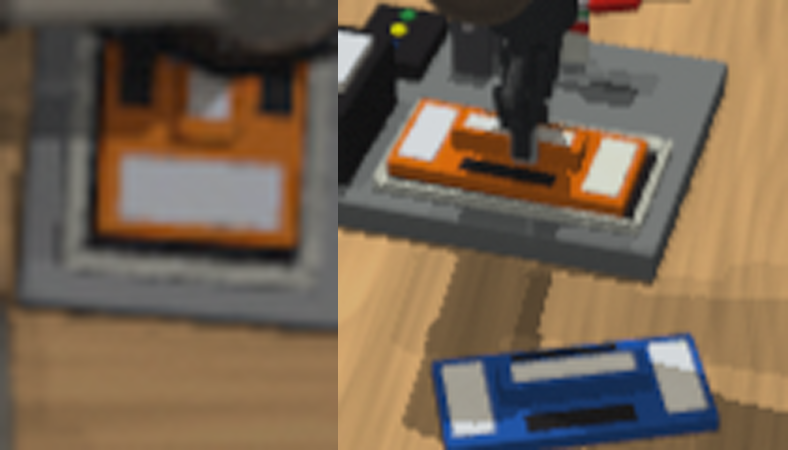

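The far end is riding on the bay's far wall, since there is still a gap at the near end. I'll lift a little, let the x correction take effect and lower again.

drive_tool(targets=[[1, 0, 0, -6, 0], [1, 0, 0, -12, 0], [1, 0, 0, -12, 0], [1, 0, 0, -12, 0], [1, 0, 0, -12, 0]])

```text
clock: 10.2
position: [555.7, -158.8, 56.4]
ee_rot: [0.049, 0.999, 0.0, -0.001]
contact_force: [-0.1, -0.8, -3.1]
gripper_width: 27.0
grasp_force: 60.6
```

Run:
```python
from h import *
st=arm.read_state();print(st['position'],st['contact_force'],st['wrist_torque'],togo(st,(564.2,-160.8,48),-5.7))
```

```text
[ 555.68475209 -158.80660214   56.40848689] [-0.10606147 -0.81516833 -3.08474278] [ 0.00911962  0.02827098 -0.03506346] (array([-8.7, -1.2,  8.4]), np.float64(0.13))
```

drive_tool(targets=[[1, -1.5, -0.5, 2, 0], [1, -1.5, -0.5, 5, 0], [1, -1.5, -0.5, 8, 0], [1, -1.5, -0.5, 9, 0], [1, -1.5, -0.5, 9, 0], [1, -1.5, -0.5, 9, 0]])

```text
clock: 10.8
position: [557.9, -159.6, 48.9]
ee_rot: [0.048, 0.999, -0.0, 0.0]
contact_force: [-1.0, -0.7, 3.0]
gripper_width: 26.6
grasp_force: 61.4
```

Seated, with little force. Releasing.

drive_tool(targets=[[0, 0, 0, 0, 0], [-1, 0, 0, 0, 0], [-1, 0, 0, 0, 0], [-1, 0, 0, 0, 0], [-1, 0, 0, 0, 0], [-1, 0, 0, -10, 0], [-1, 0, 0, -40, 0], [-1, 0, 0, -80, 0], [-1, 0, 0, -120, 0], [-1, 0, 0, -130, 0], [-1, 0, 0, -130, 0], [-1, 0, 0, -130, 0]])

```text
clock: 12.0
position: [556.8, -159.3, 177.5]
ee_rot: [0.049, 0.999, 0.0, -0.001]
contact_force: [0.8, -0.0, -0.1]
gripper_width: 85.4
grasp_force: 0.0
```

Run:
```python
from h import *
st=arm.read_state()
t=arm.get_image('top');s=arm.get_image('side')
b=lambda im,x,y,w,h,k:cv2.resize(im[y:y+h,x:x+w],None,fx=k,fy=k,interpolation=cv2.INTER_CUBIC)
cv2.imwrite('pics/p4.png',np.hstack([b(t,280,150,75,100,4.5),b(s,215,145,125,120,450/120)]))
print('side',board('side',s,(275,200),46)[0])
print(togo(st,(508.5,-299.5,170),-5.7))
```

```text
side ((561.7412109375, -144.46844482421875), (101.76374053955078, 198.18775939941406), 84.2862548828125)
(array([  34.4, -144.2,    7.5]), np.float64(0.11))
```

View pics/p4.png

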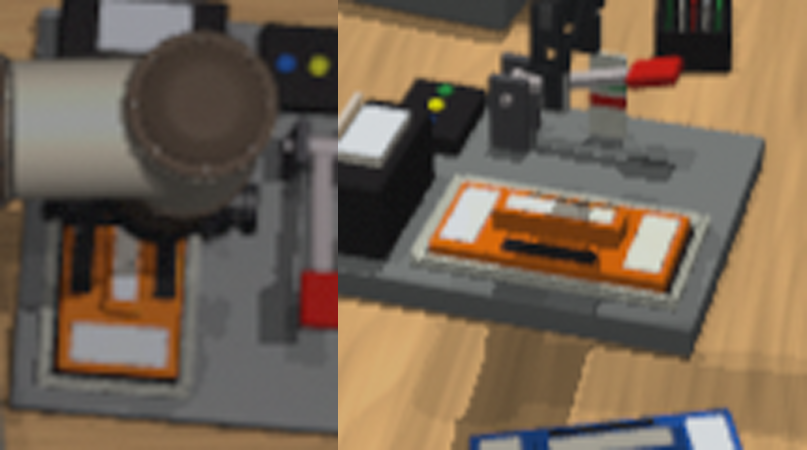

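The board lies seated flat in the bay with the handle still up. I'll shut the gripper and go above the pad.

drive_tool(targets=[[1, 9, -36, 0, 0], [1, 18, -72, 0, 0], [1, 27, -108, 0, 0], [1, 37, -144, 0, 0], [1, 37, -144, 0, 0], [1, 37, -144, 20, 0], [1, 37, -144, 30, 0], [1, 37, -144, 30, 0], [1, 37, -144, 30, 0], [1, 37, -144, 30, 0]])

```text
clock: 13.1
position: [507.5, -299.0, 148.9]
ee_rot: [0.048, 0.999, -0.0, 0.0]
contact_force: [0.5, 1.1, -0.1]
gripper_width: -0.3
grasp_force: 0.0
```

Run:
```python
from h import *
st=arm.read_state();print(togo(st,(506,-299.5,93),-5.7),st['gripper_width'])
t=arm.get_image('top');s=arm.get_image('side')
print('board',board('side',s,(275,200),46)[0])
b=lambda im,x,y,w,h,k:cv2.resize(im[y:y+h,x:x+w],None,fx=k,fy=k,interpolation=cv2.INTER_CUBIC)
cv2.imwrite('pics/p5.png',np.hstack([b(t,320,170,60,75,6),b(s,235,105,100,112.5.__int__(),450/112)[:450]]))
```

```text
(array([ 1.5, -0.6, 55.9]), np.float64(0.19)) -0.26157029202139825
board ((562.1004638671875, -143.54209899902344), (99.84867858886719, 197.65728759765625), 84.2862548828125)
```

View pics/p5.png

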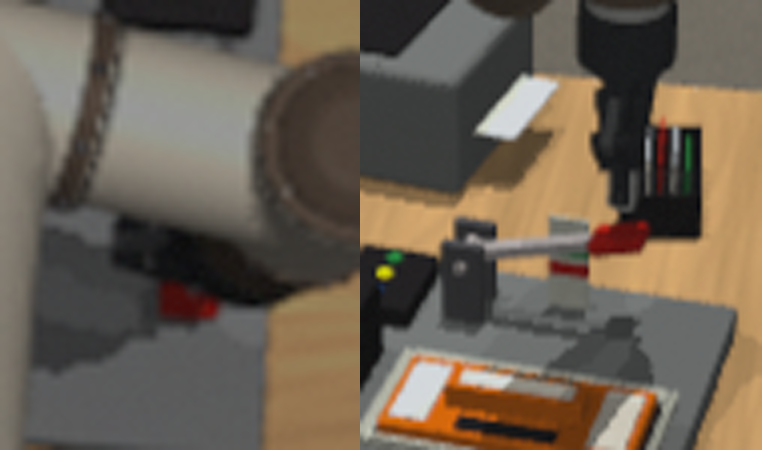

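The shut fingertips stand right above the pad, clear of the scale, and the board lies flat. I'll lower slowly onto the pad.

drive_tool(targets=[[1, 1.5, -0.5, 8, 0], [1, 1.5, -0.5, 16, 0], [1, 1.5, -0.5, 22, 0], [1, 1.5, -0.5, 28, 0], [1, 1.5, -0.5, 34, 0], [1, 1.5, -0.5, 39, 0], [1, 1.5, -0.5, 43, 0], [1, 1.5, -0.5, 45, 0], [1, 1.5, -0.5, 45, 0], [1, 1.5, -0.5, 45, 0]])

```text
clock: 14.2
position: [504.3, -299.7, 103.3]
ee_rot: [0.049, 0.999, 0.0, -0.001]
contact_force: [-3.6, 0.3, 5.4]
gripper_width: -0.1
grasp_force: 2.8
```

drive_tool(targets=[[1, 0, 0, 3, 0], [1, 0, 0, 6, 0], [1, 0, 0, 9, 0], [1, 0, 0, 9.5, 0], [1, 0, 0, 9.5, 0], [1, 0, 0, 9.5, 0], [1, 0, 0, 9.5, 0], [1, 0, 0, 9.5, 0], [1, 0, 0, 9.5, 0], [1, 0, 0, 9.5, 0], [1, 0, 0, 9.5, 0], [1, 0, 0, 9.5, 0]])

```text
clock: 15.4
position: [503.9, -299.7, 93.9]
ee_rot: [0.049, 0.999, 0.0, -0.002]
contact_force: [-4.9, 0.7, 7.3]
gripper_width: -0.1
grasp_force: 3.4
```

drive_tool(targets=[[1, 0, 0, 0, 0], [1, 0, 0, 0, 0], [1, 0, 0, 0, 0], [1, 0, 0, 0, 0], [1, 0, 0, 0, 0]])

```text
clock: 15.9
position: [503.9, -299.7, 93.9]
ee_rot: [0.049, 0.999, 0.0, -0.001]
contact_force: [-4.2, 0.8, 7.6]
gripper_width: -0.2
grasp_force: 3.4
```

Run:
```python
from h import *
s=arm.get_image('side');st=arm.read_state();print(st['position'],st['contact_force'])
print('board',board('side',s,(275,200),46)[0])
c=redblob(s,(298,168)); m=cv2.moments(c); px=np.array([m['m10'],m['m01']])/m['m00']; print('pad px',px)
u=np.array([.9952,-.0993])
H=np.array([508.5,-299.5])+124*u   # hinge
for th in(0,.18,.25,.32,.4):
    a=.25-th; print(th,proj('side',[*(H-130*np.cos(a)*u),85+130*np.sin(a)]).round(1))
```

```text
[ 503.89201067 -299.65679375   93.88103808] [-5.6024572   0.03506819  6.87307258]
board ((562.1004638671875, -143.54209899902344), (99.84867858886719, 197.65728759765625), 84.2862548828125)
pad px [175.82074074 155.44740741]
0 [[300.2 163.9]]
0.18 [[301.2 170.2]]
0.25 [[301.2 172.6]]
0.32 [[301.1 174.9]]
0.4 [[300.7 177.5]]
```

Tip height (93.9 mm) and force (about 7 N) both match a level handle, and it has been held for over a second with the board unmoved. Handing in.

```bash
python3 -c "
from bench import arm
print(arm.job_done())"
```

```text
the job is handed in; nothing more can be done
None
```

I handed the job in with the orange board flat in the bay and let go, and the arm holding the handle level at the green mark; that reading comes from tip height (93.9 mm) and force (about 7 N), as the last camera check of the pad failed, and no verdict came back.

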